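# Open the gauge case to its stop and put the plug gauge away

### The job

Open the wooden gauge case's lid all the way until it bears on its stop screw, easing it firmly but gently onto the stop and never forcing it, and leave it leaning there. Then put the plug gauge that lies on the bench away: lay it down, not dropped, flat in its long slot in the case, and let go. Leave the other things on the bench where they are.

Things in the scene. Friction and masses are not known exactly. Their poses are not given: they have to be found in the camera images.
- case: Light-wood gauge case, 130 (its x) x 190 (its y) x 45 mm high without the lid, fixed to the bench. Origin: centre of its underside; its x points from the front to the hinge side, z up. Inside its 6 mm walls is a dark insert, its top 34 mm above the bench, with one long slot for the plug gauge.
- lid_hinge (a joint): Lid's hinge angle, rad: 0 shut, grows as it opens up and over to the case's +x; starts at 0 to 0.3. Wooden board 130 x 190 x 12 mm, about 0.26 kg; a stiff friction hinge (0.28 N m) holds it where it is left; 2 to 5 N at the knob move it. It meets its stop somewhere from 1.65 to 2.0, set anew each time (no other stop before 2.4). The stop gives a little, so the angle creeps on as the force climbs.
- hinge (a point): Middle of the hinge axis (parallel to the case's y), 85 mm along the case's +x from its centre and 45.5 mm above the bench.
- knob (a point): Centre of the black ball knob, 22 mm across, on a 12 mm stem on the lid's outside. Lid shut: 120 mm from the hinge axis towards the case's front (-x), middle of y, 42 mm above the axis (30 mm above the board's outer face); it circles the axis with the lid. The board reaches 30 mm past it to the free edge. The ball can turn between fingers that pinch it along the case's y.
- lid: The lid; origin on the hinge axis. Its heel, a steel strap 12 mm wide, reaches 36 mm behind the hinge; past upright it swings down onto the stop screw's tip, 26 mm from the axis. Each newton of push at the knob beyond what the hinge takes loads the stop by about 5 N. 8 N on the stop is enough; over 45 N strains it (about 9 N at the knob beyond the hinge's resistance).
- stop_bracket: Small steel plate on the outside of the case's back wall, with the stop screw standing out of it towards +x (length set differently every time; not measured). Origin: on the back wall, 19.5 mm above the bench.
- slot (a point): Centre of the slot's floor, at x = -18, y = 0 mm in the case, 22 mm above the bench. Slot: 26 mm wide (case x), 124 mm long (case y), 12 mm deep. At mid-length it widens to a finger notch of the same depth and centre, 72 mm in x by 54 mm in y, so that fingers opened to about 35 mm fit beside the gauge.
- gauge: Plug gauge, steel, 0.2 kg, loose, lying flat on the bench to the left or to the right of the case: a square handle 18 x 18 x 60 mm with a round plug 25 mm long on each end (14 and 12 mm across), 110 mm in all. Its x is its length; origin: centre of its underside. It may lie either way round in the slot.
- wrench: Bystander: open spanner, 150 mm long, lying flat on the other side of the case. Origin: underside.
- ring_gauge: Bystander: steel ring, 54 mm across, 16 mm high. Origin: centre of its underside.
- oil: Bystander: small clear bottle, 40 mm across, 100 mm high. Origin: centre of its underside.
- driver: Bystander: screwdriver, 170 mm long, lying flat. Origin: underside.
- weight: Bystander: brass cylinder, 40 mm across, 40 mm high. Origin: centre of its underside.
There are look-alikes about, which are no part of the job. Of the things that look like the gauge, the middle-sized one is meant.

How it is judged:
By the outcome, as a careful person would: the job done as asked, in the order asked, and still so for the second after the job is handed in, with the robot touching nothing.
It also fails if it takes over 72 s, if anything falls off the work surface, if the arm or the gripper's body presses on something with over 40 N, if the wrist force passes 120 N, or if a joint passes its speed limit or range.

### The arm

A 6-joint arm with a two-finger parallel gripper is mounted at the origin on the work surface. World frame = base frame: x ahead of the robot, y to its left, z up, the work surface at z = 0. Lengths are in m, angles in degrees, forces in N, time in s.
With the tool pointing down it reaches from about 0.4 to 0.825 m from the base axis. Payload 7 kg.
Tool frame: the origin (TCP) lies between the finger pads; the fingertips stand 19 mm ahead of it and the grasp point (between the pads) is the TCP; x points along the fingers, y is the direction in which the jaws open and shut, and the axes are right-handed (so a half turn about x gives the same grasp; the last joint's range is limited). The gripper opens to 88 mm and grips with 3 to 60 N. Pads are 19 mm wide; open, the fingers measure 130 mm over their backs; the gripper's body (78 mm by 193 mm) begins 47 mm behind the grasp point.
Start: joints at [-49.039, 20.546, 0.682, 0, -70.136, -16.507], TCP at [0.279, -0.614, 0.246] pointing down, gripper open.
Joint ranges: [-176.03, 176.03], [-82.01, 121.73], [-58.28, 71.71], [-173.87, 95.51], [-174.79, -0.11], [-173.66, 173.66]. Speed limits (degrees/s): [136.94, 136.94, 172.46, 180, 180, 180].

### API

Orientations are given as [roll, pitch, yaw] about the fixed x, y, z axes, in that order (R = Rz(yaw) Ry(pitch) Rx(roll)).
In Python, from plant import r gives the robot as it stands.
- The arm moves only by the tool send_rows, never from a script. Its argument "plan" is a list of rows, each a list of 2 entries, a list of its own where there are three numbers: the shift along the tool's x, y, z scaled (see below), then the turn, a rotation vector about the tool's x, y, z scaled (see below). A call has exactly 5 rows; each row is the pose to reach, as a shift and turn from the pose measured when the call began, along the tool's axes at that moment; what a row does not reach only later rows make up. The controller multiplies each number of a shift by 0.15 m and each number of a turn by pi/4 rad. A row lasts 1/10 s, in which the tool goes at most 50 mm and 8.59 degrees, less where a joint would pass 70% of its speed; a pose out of reach is approached as far as the arm can. A call with a number of a shift or a turn outside -1 to 1 is refused whole. A call with a gripper value outside its range is refused whole. "jaw" is the opening, from -1 (shut) to 1 (fully open), so that 0 is half open, set as the call begins (left out, the last holds). The fingers move at their own pace and stop on an object; "force" is the grip in N (left out, the last holds). Time passes only in rows, so rows that repeat a pose let the fingers close, or fill a call up. It gives the time, the measured TCP pose, the force and the opening at its end, in the units of the state.
- r.get_state(): the state, without advancing time (a new reading comes with each control period).
- r.capture(name): name is "scene" or "side" or "wrist"; returns a dict with "color" (400x640x3 uint8, red, green, blue), "range_z" (400x640 float32, m along the optical axis (not along the pixel's ray), 0 where there is no reading), "mtx" (3x3 intrinsics, pixels), "pose" (4x4, takes a point from camera to world coordinates). Camera axes: x right, y down, z forward; pixel columns grow to the right and rows downward; lengths in m; the calibration is good to about 2 mm. The wrist camera is an equidistant fisheye: a pixel r from the principal point sees the ray r / f radians off the axis. A picture is of the moment at which its call begins.
- r.close_job(): hands the job in, once; it reports no verdict.
Trained networks look in a picture, given as the dict that the camera call returned (one of the last four; its "shot" number tells which), for a name from the list of things; names that differ only in an ending like _2 or _b are one class to them, and where a whole thing is asked for, a point or a joint stands for the part that bears it (a point fixed in the world has none). Each returns a list of dicts, best first, with "score" (0 to 1); they miss things now and then, are a little off and sometimes report something else, mostly with a low value. They report only what shows in the picture. A call takes as long as a camera call. They do not tell look-alikes from the thing itself.
- r.find_in(picture, target): "uv" ([column, row] in pixels, amid what is visible of it).
- r.trace(picture, target): "mask" (400x640 bool, what is visible of it) and "uv" ([column, row] in pixels, amid what is visible of it).
The state is a dict: "time_s": time; "joints": joint angles; "qd": joint speeds; "joint_torque": joint torques, N m; "tcp_pos": TCP position; "eef_rot": TCP orientation; "contact_force": force on the tool from outside, world axes, zero at the start; "moment": the same for the moment, N m; "gripper_width": finger opening in m.
Only numpy, scipy, OpenCV 4.12 (cv2) and the standard library are available. Lean on these libraries where they do the work, as an engineer would, in place of code of your own. Each camera call takes 0.05 s, during which the arm holds its last target. There are 200 camera calls.

## Working session

There is one attempt and no reset: what is moved stays moved. The work goes in short steps, Python scripts to look and compute and a tool call to move; the robot and the scene stay as the last step left them, time stands still between calls to the robot, and variables do not carry over. Pictures are saved under pics/ and viewed, about 8 in all and at most 12, crops included, and the job is handed in when it is done.

Besides the shell and the picture viewer there is one more tool, called after "Request:" in YAML: its name, and indented under it one key for each argument. send_rows: Moves the arm, as the interface text tells. Its arguments: {"type":"object","properties":{"plan":{"type":"array"},"jaw":{"type":"number"},"force":{"type":"number"}},"required":["plan"]}

```bash
mkdir -p pics; ls; cat > h.py <<'E'
import numpy as np, cv2
from plant import r
from scipy.spatial.transform import Rotation as R
def cloud(p):
    """world xyz per pixel (pinhole cameras)"""
    K=p["mtx"];z=p["range_z"];h,w=z.shape
    u,v=np.meshgrid(np.arange(w),np.arange(h))
    c=np.stack([(u-K[0,2])/K[0,0]*z,(v-K[1,2])/K[1,1]*z,z],-1)
    T=np.array(p["pose"]);P=c@T[:3,:3].T+T[:3,3]
    P[z<=0]=np.nan
    return P
def save(p,n): cv2.imwrite(f"pics/{n}.png",p["color"][:,:,::-1])
def proj(p,X):
    T=np.linalg.inv(np.array(p["pose"]));c=T[:3,:3]@np.array(X)+T[:3,3];q=p["mtx"]@c
    return q[:2]/q[2]
E
python3 - <<'E'
from h import *
print(r.get_state())
for n in("scene","side"):
    p=r.capture(n);save(p,n+"0");P=cloud(p);np.savez(f"{n}0.npz",P=P,c=p["color"])
    print(n,np.round(p["pose"],3).tolist())
    for t in("case","lid","knob","gauge","wrench","ring_gauge","oil","driver","weight","stop_bracket"):
        for d in r.trace(p,t)[:4]:
            m=d["mask"];q=P[m];q=q[~np.isnan(q[:,0])]
            if len(q)<5: print(t,d["score"],d["uv"],len(q));continue
            print(t,round(d["score"],2),np.round(d["uv"]),m.sum(),"med",np.round(np.median(q,0),3),"lo",np.round(np.percentile(q,3,axis=0),3),"hi",np.round(np.percentile(q,97,axis=0),3))
E
```

```text
pics
{'time_s': 0.0, 'joints': array([-4.90397079e+01,  2.05880116e+01,  6.34553357e-01, -2.20406300e-02,
       -7.01353966e+01, -1.65088524e+01]), 'qd': array([-0.03222525, -0.06532819, -0.08539739, -0.0350842 , -0.08888798,
        0.11262498]), 'joint_torque': array([ 5.87777195e-04, -5.82728219e+01,  2.93044764e+01,  6.99717119e+00,
        6.77403106e-03, -1.44848550e-04]), 'tcp_pos': array([ 0.27921776, -0.61404012,  0.24466118]), 'eef_rot': array([ 93.38436026,  89.90876048, 117.82829451]), 'contact_force': array([-0.67872916, -0.11802129, -0.16074919]), 'moment': array([ 0.00093899, -0.01824269, -0.04183556]), 'gripper_width': 0.08763028808518214}
scene [[0.016, 0.86, -0.511, 1.043], [1.0, -0.008, 0.018, 0.011], [0.012, -0.511, -0.86, 1.001], [0.0, 0.0, 0.0, 1.0]]
case 0.77 [306. 199.] 4732 med [0.499 0.018 0.062] lo [ 0.42  -0.07   0.008] hi [0.564 0.108 0.07 ]
lid 0.65 [304. 198.] 4070 med [0.489 0.018 0.063] lo [ 0.421 -0.068  0.053] hi [0.562 0.108 0.07 ]
knob 0.73 [302. 200.] 4081 med [0.489 0.018 0.063] lo [ 0.42  -0.069  0.05 ] hi [0.562 0.108 0.071]
knob 0.69 [439. 2
[... 1828 characters left out ...]
129.] 326 med [ 0.47  -0.282  0.008] lo [ 0.407 -0.309  0.001] hi [ 0.539 -0.262  0.013]
ring_gauge 0.68 [252. 278.] 408 med [0.607 0.22  0.017] lo [0.584 0.194 0.005] hi [0.631 0.243 0.02 ]
oil 0.64 [233. 321.] 627 med [0.603 0.341 0.064] lo [0.59  0.321 0.003] hi [0.625 0.351 0.103]
oil 0.42 [310. 303.] 479 med [0.471 0.258 0.018] lo [0.423 0.246 0.006] hi [0.521 0.266 0.022]
driver 0.72 [290. 105.] 253 med [ 0.664 -0.317  0.023] lo [ 0.633 -0.354  0.004] hi [ 0.698 -0.286  0.03 ]
driver 0.2 [352. 127.] 350 med [ 0.479 -0.282  0.008] lo [ 0.406 -0.307  0.001] hi [ 0.54  -0.263  0.013]
weight 0.77 [310. 132.] 264 med [ 0.579 -0.198  0.038] lo [ 0.563 -0.227  0.006] hi [ 0.597 -0.19   0.045]
```

```bash
python3 - <<'E'
import cv2,numpy as np
a=cv2.imread("pics/scene0.png");cv2.imwrite("pics/s0c.png",cv2.resize(a[110:310,130:510],None,fx=2.1,fy=2.1,interpolation=cv2.INTER_CUBIC))
b=cv2.imread("pics/side0.png");cv2.imwrite("pics/d0c.png",cv2.resize(b[100:400,200:460],None,fx=2,fy=2,interpolation=cv2.INTER_CUBIC))
E
```

```text
(no output)
```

View pics/s0c.png

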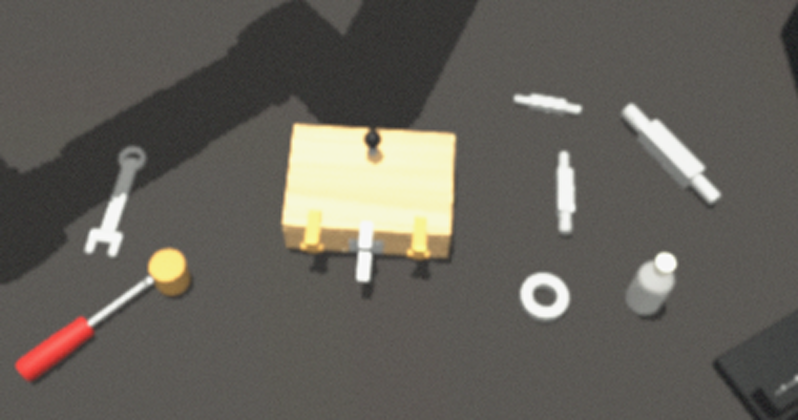

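View pics/d0c.png

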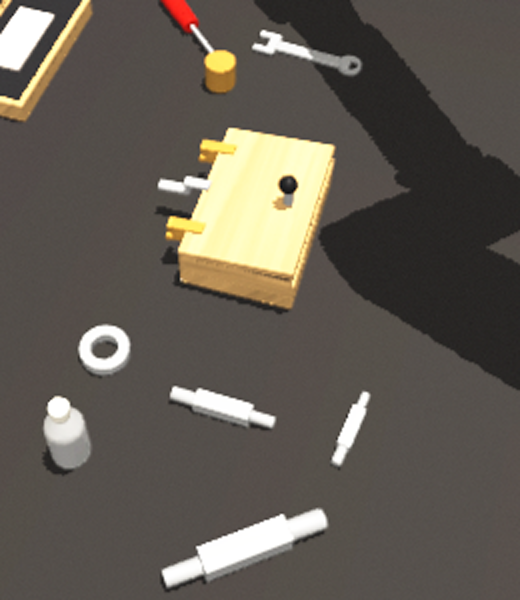

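Scene picture: the case is at (306,199), knob up at about (307,176), hinges on its far side (+x). Three gauge look-alikes: large at (449,184), about 145 mm; middle at (398,199), about 110 mm; small at (388,158), about 80 mm. The middle one matches the 110 mm size, and both crops show it lying left of the case. Next I'll measure the case, lid, knob and gauge.

```bash
python3 - <<'E'
from h import *
for n in("scene","side"):
    d=np.load(f"{n}0.npz");P=d["P"];c=d["c"].astype(int)
    x,y,z=P[...,0],P[...,1],P[...,2]
    bench=(x>.38)&(x<.6)&(y>.15)&(y<.21)
    zb=np.nanmedian(z[bench]);print(n,"bench z",zb)
    box=(x>.35)&(x<.68)&(y>-.15)&(y<.18)&(z-zb>.04)
    wood=box&(c[...,0]-c[...,2]>50)&(c.min(-1)>90)
    q=P[wood&(z-zb>.05)]
    for _ in range(4):
        A=np.c_[q[:,:2],np.ones(len(q))];k=np.linalg.lstsq(A,q[:,2],rcond=None)[0];e=q[:,2]-A@k;q=q[abs(e)<.004]
    rc=cv2.minAreaRect((q[:,:2]*1000).astype(np.float32))
    print("lid plane",k,"tilt deg",np.degrees(np.arctan(np.hypot(*k[:2]))),"dir",np.degrees(np.arctan2(k[1],k[0])),"rect",rc,"z mean",q[:,2].mean()-zb,e.std())
    dark=box&(c.max(-1)<60)&(z-zb>.075)
    kq=P[dark];print("knob px",len(kq),kq.mean(0) if len(kq) else 0,kq.max(0) if len(kq) else 0, np.argwhere(dark).mean(0)[::-1])
    g=(abs(x-.471)<.075)&(abs(y-.256)<.03)&(z-zb>.006)
    gq=P[g];rg=cv2.minAreaRect((gq[:,:2]*1000).astype(np.float32))
    m=gq[:,:2].mean(0);w,V=np.linalg.eigh(np.cov(gq[:,:2].T));a=V[:,1]*np.sign(V[0,1]);t=(gq[:,:2]-m)@a
    print("gauge",m,"yaw",np.degrees(np.arctan2(a[1],a[0])),"len",np.ptp(t),"mid",m+a*(t.max()+t.min())/2,rg,"top",np.percentile(gq[:,2],95)-zb)
s=r.get_state();print(R.from_euler("xyz",s["eef_rot"],degrees=True).as_matrix().round(3))
E
```

```text
scene bench z -0.0007246781266048163
lid plane [-0.07314137  0.00181499  0.09925041] tilt deg 4.1845261888556955 dir 178.57850962696594 rect ((491.64654541015625, 19.083175659179688), (189.88192749023438, 152.8277130126953), 85.54966735839844) z mean 0.0633679426898548 0.0017134704721858426
knob px 8 [0.45533564 0.024103   0.10260136] [0.45652577 0.02828023 0.10586421] [307.25 177.5 ]
gauge [0.47522545 0.25544129] yaw -5.742622365664186 len 0.1108309006751294 mid [0.47002226 0.25596455] ((470.14862060546875, 256.026611328125), (19.264963150024414, 110.72494506835938), 82.40845489501953) top 0.020495645556630436
side bench z 0.0017921319863647422
lid plane [-0.07049689  0.00336062  0.10030528] tilt deg 4.03706712036049 dir 177.27075057534614 rect ((493.40771484375, 18.283676147460938), (194.14779663085938, 152.328857421875), 85.27495574951172) z mean 0.06449160924862897 0.0016035074051877506
knob px 45 [0.44844611 0.02798932 0.10359571] [0.45663233 0.03406027 0.11133812] [343.62222222 192.64444444]
gauge [0.47166924 0.25729909] yaw -5.447851617314873 len 0.10953907370408236 mid [0.47132362 0.25733205] ((471.19537353515625, 256.17095947265625), (19.797481536865234, 109.52267456054688), 83.90251159667969) top 0.019930273126502696
[[ 0.    -0.414  0.91 ]
 [-0.     0.91   0.414]
 [-1.    -0.     0.   ]]
```

Request:
send_rows:
  plan:
    - [[0,0.17,0.14],[0,0,0]]
    - [[0,0.34,0.28],[0,0,0]]
    - [[0,0.51,0.42],[0,0,0]]
    - [[0,0.68,0.56],[0,0,0]]
    - [[0,0.85,0.7],[0,0,0]]
  jaw: 0.0
  force: 20

```text
time_s: 1.6
tcp_pos: [0.3224, -0.4537, 0.2457]
eef_rot: [-62.5, 90.0, -38.0]
contact_force: [0.9, 0.7, 0.5]
gripper_width: 0.0534
```

Request:
send_rows:
  plan:
    - [[0,0.17,0.14],[0,0,0]]
    - [[0,0.34,0.28],[0,0,0]]
    - [[0,0.51,0.42],[0,0,0]]
    - [[0,0.68,0.56],[0,0,0]]
    - [[0,0.85,0.7],[0,0,0]]

```text
time_s: 2.1
tcp_pos: [0.3654, -0.293, 0.2459]
eef_rot: [-48.4, 89.9, -23.9]
contact_force: [0.3, 0.1, 0.2]
gripper_width: 0.0438
```

Request:
send_rows:
  plan:
    - [[0,0.17,0.14],[0,0,0]]
    - [[0,0.34,0.28],[0,0,0]]
    - [[0,0.51,0.42],[0,0,0]]
    - [[0,0.68,0.56],[0,0,0]]
    - [[0,0.85,0.7],[0,0,0]]

```text
time_s: 2.6
tcp_pos: [0.4084, -0.1321, 0.2462]
eef_rot: [-32.6, 89.9, -8.2]
contact_force: [0.1, 0.1, 0.2]
gripper_width: 0.0441
```

```bash
cat >> h.py <<'E'
def go(pos,yaw,tilt=0,n=5):
    """Print scaled shift/turn from here to: TCP pos, jaw(y) axis at world yaw deg, tool x down then tilted by tilt deg about the jaw axis."""
    s=r.get_state();R0=R.from_euler("xyz",s["eef_rot"],degrees=True)
    y=np.array([np.cos(np.radians(yaw)),np.sin(np.radians(yaw)),0]);x=np.array([0,0,-1.]);z=np.cross(x,y)
    Rt=R.from_rotvec(np.radians(tilt)*y)*R.from_matrix(np.c_[x,y,z])
    d=R0.inv().apply(np.array(pos)-s["tcp_pos"])/.15;w=(R0.inv()*Rt).as_rotvec()/(np.pi/4)
    print("shift",d.round(3),"turn",w.round(3))
    return s
def st():
    s=r.get_state();print(round(s["time_s"],2),"tcp",s["tcp_pos"].round(4),"F",s["contact_force"].round(2),"w",s["gripper_width"].round(4),"j",s["joints"].round(1));return s
E
python3 -c "
from h import *
st();go([.449,.0225,.2],85.4)"
```

```text
Traceback (most recent call last):
  File "h.py", line 25, in st
    s=r.get_state();print(round(s["time_s"],2),"tcp",s["tcp_pos"].round(4),"F",s["contact_force"].round(2),"w",s["gripper_width"].round(4),"j",s["joints"].round(1));return s
                                                                                                               ^^^^^^^^^^^^^^^^^^^^^^^^
AttributeError: 'float' object has no attribute 'round'
```

```bash
sed -i 's/s\["gripper_width"\].round(4)/round(s["gripper_width"],4)/' h.py
python3 -c "
from h import *
st();go([.449,.0225,.2],85.4)"
```

```text
2.6 tcp [ 0.4084 -0.1321  0.2462] F [0.12 0.08 0.23] w 0.0441 j [  8.6  -3.6 -28.4   0.  -65.2 -74.2]
shift [0.309 0.827 0.673] turn [0.645 0.002 0.001]
```

Request:
send_rows:
  plan:
    - [[0.06,0.165,0.134],[0.13,0,0]]
    - [[0.12,0.33,0.27],[0.26,0,0]]
    - [[0.18,0.5,0.4],[0.39,0,0]]
    - [[0.24,0.66,0.54],[0.52,0,0]]
    - [[0.309,0.827,0.673],[0.645,0,0]]

```text
time_s: 3.1
tcp_pos: [0.4494, 0.024, 0.2001]
eef_rot: [8.4, 89.8, 3.6]
contact_force: [0.6, -0.7, -0.0]
gripper_width: 0.0439
```

```bash
python3 -c "
from h import *
st();go([.449,.0225,.1],85.4)
p=r.capture('wrist');save(p,'w1');print(p['mtx'],np.round(p['pose'],3));print([(round(d['score'],2),d['uv']) for d in r.find_in(p,'knob')])
K=p['mtx'];T=np.linalg.inv(np.array(p['pose']));c=T[:3,:3]@[.449,.0225,.096]+T[:3,3];th=np.arctan2(np.hypot(*c[:2]),c[2]);print(K[:2,2]+K[0,0]*th*c[:2]/np.hypot(*c[:2]))"
```

```text
3.1 tcp [0.4494 0.024  0.2001] F [ 0.59 -0.75 -0.01] w 0.0439 j [ 2.840e+01  1.000e+00 -3.040e+01  1.000e-01 -5.840e+01 -1.232e+02]
shift [ 0.667 -0.011 -0.004] turn [-0.004  0.004 -0.001]
[[309.70691629   0.         317.9914221 ]
 [  0.         309.70691629 200.8553413 ]
 [  0.           0.           1.        ]] [[ 0.084  0.952  0.295  0.369]
 [ 0.996 -0.081 -0.024  0.031]
 [ 0.001  0.296 -0.955  0.34 ]
 [ 0.     0.     0.     1.   ]]
[(0.84, [319.1, 203.1])]
[315.0305647  206.13931261]
```

View pics/w1.png

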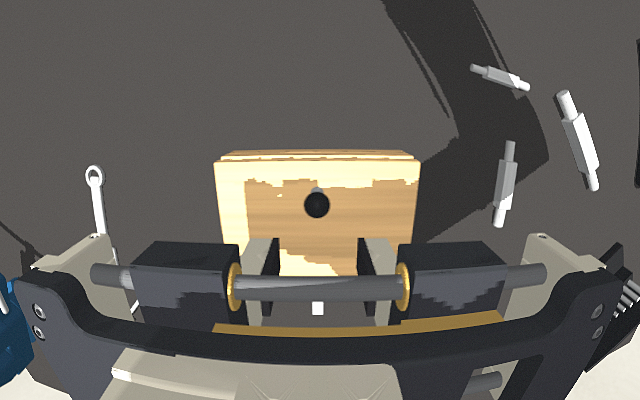

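Knob sits at (317,205), against a prediction of (315,206), so it's within 2 mm. Descending and pinching.

Request:
send_rows:
  plan:
    - [[0.2,0,-0.006],[0,0,0]]
    - [[0.4,0,-0.006],[0,0,0]]
    - [[0.55,0,-0.006],[0,0,0]]
    - [[0.67,0,-0.006],[0,0,0]]
    - [[0.67,0,-0.006],[0,0,0]]

```text
time_s: 3.7
tcp_pos: [0.4472, 0.024, 0.0967]
eef_rot: [-136.6, 89.8, -141.2]
contact_force: [0.9, -0.4, 0.5]
gripper_width: 0.0437
```

Request:
send_rows:
  plan:
    - [[0,0,0],[0,0,0]]
    - [[0,0,0],[0,0,0]]
    - [[0,0,0],[0,0,0]]
    - [[0,0,0],[0,0,0]]
    - [[0,0,0],[0,0,0]]
  jaw: -1
  force: 15

```text
time_s: 4.2
tcp_pos: [0.4473, 0.0227, 0.0974]
eef_rot: [-115.9, 89.7, -120.5]
contact_force: [3.2, -11.3, -1.7]
gripper_width: 0.021
```

```bash
python3 -c "
from h import *
st()"
```

```text
4.2 tcp [0.4473 0.0227 0.0974] F [  3.15 -11.35  -1.66] w 0.021 j [  28.4    8.4  -38.4    0.2  -43.4 -123.1]
```

```bash
cat >> h.py <<'E'
import json
CY=-4.6; cx=np.array([np.cos(np.radians(CY)),np.sin(np.radians(CY)),0]); ez=np.array([0,0,1.])
K0=np.array([.4473,.0227,.0945]); H=K0+.1173*cx; H[2]=.0455
OFF=.003
def lidstate(s):
    R0=R.from_euler("xyz",s["eef_rot"],degrees=True);tx=R0.apply([1,0,0])
    b=s["tcp_pos"]+OFF*tx;d=b-H;X,Z=d@cx,d[2];beta=np.arctan2(Z,-X)
    tang=np.sin(beta)*cx+np.cos(beta)*ez; rad=-np.cos(beta)*cx+np.sin(beta)*ez
    F=s["contact_force"]
    print("theta",round(np.degrees(beta)-19.29,2),"rad r",round(np.hypot(X,Z),4),"off y",round(d@[-cx[1],cx[0],0],4),"tilt",round(np.degrees(np.arcsin(-tx@cx)),1),"Ftan(on tool)",round(F@tang,2),"Frad",round(F@rad,2))
    return R0,b,beta,np.hypot(X,Z),d@[-cx[1],cx[0],0]
def arc(dth,tilt_end,fixr=True,n=5):
    s=st();R0,b,beta,rr,oy=lidstate(s);ty=R.from_rotvec([0,0,np.radians(90+CY)]).apply([1,0,0])
    tx=R0.apply([1,0,0]);t0=np.degrees(np.arcsin(-tx@cx));rows=[]
    for k in range(1,n+1):
        f=k/n;be=beta+np.radians(dth)*f;ra=rr+(.1271-rr)*f*fixr;al=np.radians(t0+(tilt_end-t0)*f)
        B=H+ra*(-np.cos(be)*cx+np.sin(be)*ez)+ty*oy
        x=np.array([0,0,-1.]);Rt=R.from_rotvec(al*ty)*R.from_matrix(np.c_[x,ty,np.cross(x,ty)])
        p=B-OFF*Rt.apply([1,0,0])
        rows.append([R0.inv().apply(p-s["tcp_pos"])/.15,(R0.inv()*Rt).as_rotvec()/(np.pi/4)])
    print(json.dumps([[a.round(3).tolist(),w.round(3).tolist()] for a,w in rows]))
E
python3 -c "
from h import *
arc(8,0)"
```

```text
4.2 tcp [0.4473 0.0227 0.0974] F [  3.15 -11.35  -1.66] w 0.021 j [  28.4    8.4  -38.4    0.2  -43.4 -123.1]
theta 3.32 rad r 0.1271 off y -0.0001 tilt 0.1 Ftan(on tool) 0.03 Frad -4.38
[[[-0.022, -0.0, 0.009], [0.0, -0.001, 0.005]], [[-0.043, -0.0, 0.019], [0.0, -0.001, 0.005]], [[-0.064, -0.0, 0.03], [0.0, -0.002, 0.005]], [[-0.085, -0.0, 0.041], [0.0, -0.002, 0.005]], [[-0.106, -0.001, 0.053], [0.0, -0.003, 0.005]]]
```

Request:
send_rows:
  plan:
    - [[-0.022,0,0.009],[0,0,0]]
    - [[-0.043,0,0.019],[0,0,0]]
    - [[-0.064,0,0.03],[0,0,0]]
    - [[-0.085,0,0.041],[0,0,0]]
    - [[-0.106,0,0.053],[0,0,0]]

```text
time_s: 4.7
tcp_pos: [0.4553, 0.0218, 0.1135]
eef_rot: [-113.8, 89.7, -118.4]
contact_force: [4.5, -3.9, -8.6]
gripper_width: 0.0204
```

```bash
python3 -c "
from h import *
arc(15,0)"
```

```text
4.7 tcp [0.4553 0.0218 0.1135] F [ 4.52 -3.93 -8.59] w 0.0204 j [  27.8    7.8  -36.4    0.2  -46.1 -122.5]
theta 11.46 rad r 0.1271 off y -0.0002 tilt 0.1 Ftan(on tool) -4.91 Frad -8.53
[[[-0.038, -0.0, 0.024], [0.0, -0.001, 0.006]], [[-0.074, -0.0, 0.049], [0.0, -0.001, 0.006]], [[-0.109, -0.001, 0.077], [0.0, -0.002, 0.006]], [[-0.142, -0.001, 0.106], [0.0, -0.002, 0.006]], [[-0.174, -0.001, 0.137], [0.0, -0.003, 0.006]]]
```

```bash
sed -i 's/H=K0+.1173\*cx/H=K0+.1188*cx/' h.py; python3 -c "
from h import *
arc(15,0)"
```

```text
4.7 tcp [0.4553 0.0218 0.1135] F [ 4.52 -3.93 -8.59] w 0.0204 j [  27.8    7.8  -36.4    0.2  -46.1 -122.5]
theta 11.11 rad r 0.1284 off y -0.0002 tilt 0.1 Ftan(on tool) -4.97 Frad -8.5
[[[-0.037, -0.0, 0.025], [0.0, -0.001, 0.006]], [[-0.073, -0.0, 0.052], [0.0, -0.001, 0.006]], [[-0.107, -0.001, 0.081], [0.0, -0.002, 0.006]], [[-0.14, -0.001, 0.111], [0.0, -0.002, 0.006]], [[-0.17, -0.001, 0.143], [0.0, -0.003, 0.006]]]
```

Request:
send_rows:
  plan:
    - [[-0.037,0,0.025],[0,0,0]]
    - [[-0.073,0,0.052],[0,0,0]]
    - [[-0.107,0,0.081],[0,0,0]]
    - [[-0.14,0,0.111],[0,0,0]]
    - [[-0.17,0,0.143],[0,0,0]]

```text
time_s: 5.2
tcp_pos: [0.4762, 0.0201, 0.1392]
eef_rot: [-127.4, 89.7, -132.0]
contact_force: [-5.6, 0.9, -0.3]
gripper_width: 0.0208
```

```bash
python3 -c "
from h import *
arc(20,5)"
```

```text
5.2 tcp [0.4762 0.0201 0.1392] F [-5.59  0.87 -0.34] w 0.0208 j [  26.3    7.8  -32.     0.2  -50.5 -121. ]
theta 26.0 rad r 0.1277 off y -0.0003 tilt 0.2 Ftan(on tool) -4.25 Frad 3.73
[[[-0.04, -0.0, 0.044], [-0.0, 0.021, 0.006]], [[-0.077, -0.0, 0.091], [-0.0, 0.043, 0.006]], [[-0.11, -0.001, 0.141], [-0.0, 0.064, 0.006]], [[-0.14, -0.001, 0.192], [-0.0, 0.085, 0.006]], [[-0.166, -0.001, 0.246], [-0.0, 0.106, 0.006]]]
```

Request:
send_rows:
  plan:
    - [[-0.04,0,0.044],[0,0.021,0]]
    - [[-0.077,0,0.091],[0,0.043,0]]
    - [[-0.11,0,0.141],[0,0.064,0]]
    - [[-0.14,0,0.193],[0,0.085,0]]
    - [[-0.167,0,0.247],[0,0.106,0]]

```text
time_s: 5.7
tcp_pos: [0.5134, 0.0172, 0.1644]
eef_rot: [-176.9, 84.9, 178.5]
contact_force: [-1.7, -0.3, -6.9]
gripper_width: 0.0208
```

```bash
python3 -c "
from h import *
arc(20,12)"
```

```text
5.7 tcp [0.5134 0.0172 0.1644] F [-1.74 -0.29 -6.85] w 0.0208 j [  22.3   12.4  -21.3   -2.3  -60.9 -115.7]
theta 46.22 rad r 0.1273 off y -0.0002 tilt 5.1 Ftan(on tool) -4.4 Frad -5.52
[[[-0.027, -0.0, 0.053], [-0.001, 0.031, 0.006]], [[-0.05, -0.0, 0.108], [-0.001, 0.062, 0.006]], [[-0.07, -0.0, 0.164], [-0.001, 0.093, 0.006]], [[-0.085, -0.0, 0.222], [-0.001, 0.123, 0.006]], [[-0.097, -0.0, 0.28], [-0.001, 0.154, 0.006]]]
```

Request:
send_rows:
  plan:
    - [[-0.025,0,0.053],[0,0.031,0]]
    - [[-0.047,0,0.108],[0,0.062,0]]
    - [[-0.066,0,0.164],[0,0.093,0]]
    - [[-0.081,0,0.222],[0,0.123,0]]
    - [[-0.092,0,0.28],[0,0.154,0]]

```text
time_s: 6.2
tcp_pos: [0.5566, 0.0137, 0.1748]
eef_rot: [-178.7, 77.9, 176.6]
contact_force: [-3.2, 1.0, -1.8]
gripper_width: 0.0205
```

```bash
sed -i 's/H\[2\]=.0455/H[2]=.0450/' h.py; python3 -c "
from h import *
arc(16,18)"
```

```text
6.2 tcp [0.5566 0.0137 0.1748] F [-3.23  1.   -1.76] w 0.0205 j [  18.5   19.9   -9.2   -4.7  -72.2 -111.2]
theta 66.32 rad r 0.1272 off y -0.0002 tilt 12.1 Ftan(on tool) -3.42 Frad -1.5
[[[-0.012, -0.0, 0.046], [-0.001, 0.026, 0.006]], [[-0.021, -0.0, 0.093], [-0.001, 0.053, 0.006]], [[-0.028, -0.0, 0.14], [-0.001, 0.079, 0.006]], [[-0.032, -0.0, 0.188], [-0.001, 0.105, 0.006]], [[-0.034, -0.0, 0.236], [-0.001, 0.132, 0.006]]]
```

Request:
send_rows:
  plan:
    - [[-0.012,0,0.046],[0,0.026,0]]
    - [[-0.021,0,0.093],[0,0.053,0]]
    - [[-0.028,0,0.14],[0,0.079,0]]
    - [[-0.032,0,0.188],[0,0.105,0]]
    - [[-0.034,0,0.236],[0,0.132,0]]

```text
time_s: 6.7
tcp_pos: [0.5923, 0.011, 0.1722]
eef_rot: [-179.2, 71.9, 176.2]
contact_force: [-2.9, 1.0, -3.3]
gripper_width: 0.0209
```

```bash
python3 -c "
from h import *
arc(8,22)"
```

```text
6.7 tcp [0.5923 0.011  0.1722] F [-2.89  0.97 -3.29] w 0.0209 j [  16.    26.7    0.5   -6.1  -81.  -108.8]
theta 82.39 rad r 0.127 off y -0.0001 tilt 18.1 Ftan(on tool) -2.24 Frad -3.82
[[[-0.003, -0.0, 0.024], [-0.002, 0.017, 0.005]], [[-0.004, -0.0, 0.048], [-0.002, 0.034, 0.005]], [[-0.006, -0.0, 0.071], [-0.002, 0.052, 0.005]], [[-0.006, 0.0, 0.095], [-0.002, 0.069, 0.005]], [[-0.006, 0.0, 0.119], [-0.002, 0.086, 0.005]]]
```

Request:
send_rows:
  plan:
    - [[-0.003,0,0.024],[0,0.017,0]]
    - [[-0.004,0,0.048],[0,0.034,0]]
    - [[-0.005,0,0.071],[0,0.052,0]]
    - [[-0.005,0,0.095],[0,0.069,0]]
    - [[-0.005,0,0.119],[0,0.086,0]]

```text
time_s: 7.2
tcp_pos: [0.6094, 0.0096, 0.1672]
eef_rot: [-179.4, 67.9, 176.0]
contact_force: [-4.3, -0.1, -4.0]
gripper_width: 0.0207
```

```bash
python3 -c "
from h import *
arc(3,22)"
```

```text
7.2 tcp [0.6094 0.0096 0.1672] F [-4.26 -0.12 -4.04] w 0.0207 j [  14.8   30.8    6.    -7.   -86.2 -107.7]
theta 90.39 rad r 0.1269 off y -0.0001 tilt 22.1 Ftan(on tool) -2.63 Frad -5.23
[[[-0.001, -0.0, 0.009], [-0.002, -0.0, 0.005]], [[-0.001, -0.0, 0.018], [-0.002, -0.001, 0.005]], [[-0.002, -0.0, 0.027], [-0.002, -0.001, 0.005]], [[-0.002, -0.0, 0.035], [-0.002, -0.001, 0.005]], [[-0.002, -0.0, 0.044], [-0.002, -0.002, 0.005]]]
```

Request:
send_rows:
  plan:
    - [[0.002,0,0.009],[0,0,0]]
    - [[0.003,0,0.018],[0,0,0]]
    - [[0.003,0,0.027],[0,0,0]]
    - [[0.003,0,0.035],[0,0,0]]
    - [[0.003,0,0.044],[0,0,0]]

```text
time_s: 7.7
tcp_pos: [0.6155, 0.0091, 0.1647]
eef_rot: [-179.4, 68.0, 176.0]
contact_force: [-2.9, 0.7, 0.6]
gripper_width: 0.0206
```

```bash
python3 -c "
from h import *
arc(1.5,22,False)"
```

```text
7.7 tcp [0.6155 0.0091 0.1647] F [-2.92  0.71  0.65] w 0.0206 j [  14.7   31.4    6.7   -6.9  -86.3 -107.6]
theta 93.36 rad r 0.1267 off y -0.0001 tilt 22.0 Ftan(on tool) -2.99 Frad -0.54
[[[0.0, -0.0, 0.004], [-0.002, -0.0, 0.005]], [[0.0, -0.0, 0.009], [-0.002, -0.0, 0.005]], [[0.0, -0.0, 0.013], [-0.002, -0.0, 0.005]], [[0.0, -0.0, 0.018], [-0.002, -0.001, 0.005]], [[0.001, -0.0, 0.022], [-0.002, -0.001, 0.005]]]
```

Request:
send_rows:
  plan:
    - [[0,0,0.005],[0,0,0]]
    - [[0,0,0.01],[0,0,0]]
    - [[0,0,0.015],[0,0,0]]
    - [[0,0,0.02],[0,0,0]]
    - [[0.001,0,0.02],[0,0,0]]

```text
time_s: 8.2
tcp_pos: [0.6184, 0.0089, 0.1634]
eef_rot: [-179.4, 68.0, 176.0]
contact_force: [-2.7, 0.4, 0.1]
gripper_width: 0.0205
```

```bash
python3 -c "
from h import *
arc(1.5,22,False)"
```

```text
8.2 tcp [0.6184 0.0089 0.1634] F [-2.73  0.35  0.11] w 0.0205 j [  14.6   31.7    7.1   -6.9  -86.4 -107.5]
theta 94.8 rad r 0.1267 off y -0.0001 tilt 22.0 Ftan(on tool) -2.56 Frad -1.03
[[[0.0, -0.0, 0.004], [-0.002, -0.0, 0.005]], [[0.0, -0.0, 0.009], [-0.002, -0.0, 0.005]], [[0.001, -0.0, 0.013], [-0.002, -0.0, 0.005]], [[0.001, -0.0, 0.018], [-0.002, -0.0, 0.005]], [[0.001, -0.0, 0.022], [-0.002, -0.0, 0.005]]]
```

Request:
send_rows:
  plan:
    - [[0,0,0.0],[0,0,0]]
    - [[0,0,0.005],[0,0,0]]
    - [[0,0,0.01],[0,0,0]]
    - [[0,0,0.014],[0,0,0]]
    - [[0.001,0,0.014],[0,0,0]]
  force: 6

```text
time_s: 8.7
tcp_pos: [0.6204, 0.0087, 0.1625]
eef_rot: [-179.4, 68.0, 176.0]
contact_force: [-1.6, 0.5, -0.3]
gripper_width: 0.0208
```

```bash
python3 -c "
from h import *
arc(1.5,22,False)"
```

```text
8.7 tcp [0.6204 0.0087 0.1625] F [-1.61  0.52 -0.28] w 0.0208 j [  14.6   31.9    7.3   -6.9  -86.4 -107.5]
theta 95.82 rad r 0.1267 off y -0.0001 tilt 22.0 Ftan(on tool) -1.37 Frad -0.95
[[[0.0, -0.0, 0.004], [-0.002, -0.0, 0.005]], [[0.001, -0.0, 0.009], [-0.002, -0.0, 0.005]], [[0.001, -0.0, 0.013], [-0.002, -0.0, 0.005]], [[0.001, -0.0, 0.018], [-0.002, -0.0, 0.005]], [[0.001, -0.0, 0.022], [-0.002, -0.0, 0.005]]]
```

Request:
send_rows:
  plan:
    - [[0,0,0.005],[0,0,0]]
    - [[0,0,0.01],[0,0,0]]
    - [[0,0,0.014],[0,0,0]]
    - [[0.001,0,0.018],[0,0,0]]
    - [[0.001,0,0.018],[0,0,0]]

```text
time_s: 9.2
tcp_pos: [0.623, 0.0085, 0.1613]
eef_rot: [-179.4, 68.0, 176.0]
contact_force: [-1.7, -0.3, -0.6]
gripper_width: 0.0212
```

Request:
send_rows:
  plan:
    - [[0,0,0.005],[0,0,0]]
    - [[0,0,0.01],[0,0,0]]
    - [[0,0,0.014],[0,0,0]]
    - [[0.001,0,0.018],[0,0,0]]
    - [[0.001,0,0.018],[0,0,0]]

```text
time_s: 9.7
tcp_pos: [0.6255, 0.0083, 0.16]
eef_rot: [-179.4, 68.0, 176.0]
contact_force: [-1.9, 0.7, -1.5]
gripper_width: 0.021
```

```bash
python3 -c "
from h import *
arc(1.5,22,False)
p=r.capture('side');save(p,'d1');P=cloud(p)
q=r.trace(p,'lid')
for d in q[:2]:
    a=P[d['mask']];a=a[~np.isnan(a[:,0])];print(d['score'],d['uv'],len(a))
    a=a[(a[:,2]>.07)];X=(a-H)@cx;Z=a[:,2]-H[2];k=np.polyfit(Z,X,1);e=X-np.polyval(k,Z);g=abs(e)<.006;k=np.polyfit(Z[g],X[g],1);print('lean deg',np.degrees(np.arctan(k[0])),k,g.sum())
"
```

```text
9.7 tcp [0.6255 0.0083 0.16  ] F [-1.93  0.74 -1.53] w 0.021 j [  14.4   32.5    7.9   -6.8  -86.5 -107.4]
theta 98.39 rad r 0.1267 off y -0.0001 tilt 22.0 Ftan(on tool) -1.05 Frad -2.28
[[[0.0, -0.0, 0.004], [-0.002, 0.0, 0.005]], [[0.001, -0.0, 0.009], [-0.002, 0.0, 0.005]], [[0.001, -0.0, 0.013], [-0.002, 0.0, 0.005]], [[0.002, -0.0, 0.018], [-0.002, 0.0, 0.005]], [[0.002, -0.0, 0.022], [-0.002, 0.0, 0.005]]]
0.76 [284.5, 166.8] 2468
lean deg 9.829185738884336 [ 0.17325462 -0.00097931] 2186
```

Request:
send_rows:
  plan:
    - [[0,0,0.005],[0,0,0]]
    - [[0,0,0.01],[0,0,0]]
    - [[0.001,0,0.014],[0,0,0]]
    - [[0.002,0,0.018],[0,0,0]]
    - [[0.002,0,0.018],[0,0,0]]

```text
time_s: 10.3
tcp_pos: [0.628, 0.0081, 0.1586]
eef_rot: [-179.3, 68.0, 176.0]
contact_force: [-2.3, 0.8, -1.7]
gripper_width: 0.0213
```

Request:
send_rows:
  plan:
    - [[0,0,0.005],[0,0,0]]
    - [[0,0,0.01],[0,0,0]]
    - [[0.001,0,0.014],[0,0,0]]
    - [[0.002,0,0.018],[0,0,0]]
    - [[0.002,0,0.018],[0,0,0]]

```text
time_s: 10.8
tcp_pos: [0.6305, 0.0079, 0.1573]
eef_rot: [-179.4, 68.0, 176.0]
contact_force: [-2.7, 0.8, -2.7]
gripper_width: 0.0214
```

```bash
python3 -c "
from h import *
arc(1.5,22,False)"
```

```text
10.8 tcp [0.6305 0.0079 0.1573] F [-2.73  0.83 -2.65] w 0.0214 j [  14.3   33.     8.5   -6.8  -86.5 -107.3]
theta 100.96 rad r 0.1268 off y -0.0001 tilt 22.0 Ftan(on tool) -1.08 Frad -3.7
[[[0.001, -0.0, 0.004], [-0.002, 0.0, 0.005]], [[0.001, -0.0, 0.009], [-0.002, 0.0, 0.005]], [[0.002, -0.0, 0.013], [-0.002, 0.0, 0.005]], [[0.003, -0.0, 0.017], [-0.002, 0.0, 0.005]], [[0.003, -0.0, 0.022], [-0.002, 0.0, 0.005]]]
```

Request:
send_rows:
  plan:
    - [[0.002,0,0.005],[0,0,0]]
    - [[0.004,0,0.01],[0,0,0]]
    - [[0.005,0,0.014],[0,0,0]]
    - [[0.006,0,0.018],[0,0,0]]
    - [[0.006,0,0.018],[0,0,0]]

```text
time_s: 11.3
tcp_pos: [0.6331, 0.0077, 0.1557]
eef_rot: [-179.4, 68.1, 176.0]
contact_force: [-0.6, 0.9, -0.5]
gripper_width: 0.0213
```

Request:
send_rows:
  plan:
    - [[0.001,0,0.005],[0,0,0]]
    - [[0.002,0,0.01],[0,0,0]]
    - [[0.003,0,0.014],[0,0,0]]
    - [[0.004,0,0.018],[0,0,0]]
    - [[0.004,0,0.018],[0,0,0]]

```text
time_s: 11.8
tcp_pos: [0.6355, 0.0075, 0.1541]
eef_rot: [-179.4, 68.1, 176.0]
contact_force: [-0.7, 0.9, -0.5]
gripper_width: 0.0215
```

```bash
python3 -c "
from h import *
arc(1.5,22,False)"
```

```text
11.8 tcp [0.6355 0.0075 0.1541] F [-0.66  0.88 -0.47] w 0.0215 j [  14.2   33.6    9.1   -6.7  -86.4 -107.2]
theta 103.66 rad r 0.1267 off y -0.0 tilt 21.9 Ftan(on tool) -0.36 Frad -0.79
[[[0.001, -0.0, 0.004], [-0.002, 0.0, 0.005]], [[0.002, -0.0, 0.009], [-0.002, 0.001, 0.005]], [[0.003, -0.0, 0.013], [-0.002, 0.001, 0.005]], [[0.004, -0.0, 0.017], [-0.002, 0.002, 0.005]], [[0.005, -0.0, 0.022], [-0.002, 0.002, 0.005]]]
```

Request:
send_rows:
  plan:
    - [[0.001,0,0.005],[0,0,0]]
    - [[0.002,0,0.01],[0,0,0]]
    - [[0.003,0,0.014],[0,0,0]]
    - [[0.004,0,0.018],[0,0,0]]
    - [[0.004,0,0.018],[0,0,0]]

```text
time_s: 12.3
tcp_pos: [0.638, 0.0073, 0.1525]
eef_rot: [-179.4, 68.1, 176.0]
contact_force: [-1.0, 1.2, 0.2]
gripper_width: 0.021
```

```bash
cat >> h.py <<'E'
def lean():
    p=r.capture('side');P=cloud(p)
    for d in r.trace(p,'lid')[:1]:
        a=P[d['mask']];a=a[~np.isnan(a[:,0])]
        a=a[(a[:,2]>.07)];X=(a-H)@cx;Z=a[:,2]-H[2];k=np.polyfit(Z,X,1)
        for _ in range(3):
            e=X-np.polyval(k,Z);g=abs(e)<.005;k=np.polyfit(Z[g],X[g],1)
        print('lean deg',np.degrees(np.arctan(k[0])).round(2),k.round(4),g.sum(),round(d['score'],2))
    return p
E
python3 -c "
from h import *
arc(1.5,22,False);lean()"
```

```text
12.3 tcp [0.638  0.0073 0.1525] F [-1.01  1.23  0.2 ] w 0.021 j [  14.1   33.9    9.3   -6.7  -86.4 -107.1]
theta 104.98 rad r 0.1267 off y -0.0001 tilt 21.9 Ftan(on tool) -1.02 Frad -0.46
[[[0.001, -0.0, 0.004], [-0.002, 0.0, 0.005]], [[0.002, -0.0, 0.009], [-0.002, 0.001, 0.005]], [[0.003, -0.0, 0.013], [-0.002, 0.001, 0.005]], [[0.004, -0.0, 0.017], [-0.002, 0.002, 0.005]], [[0.005, -0.0, 0.022], [-0.002, 0.002, 0.005]]]
lean deg 15.58 [ 0.2788 -0.0004] 2396 0.76
```

Request:
send_rows:
  plan:
    - [[0.001,0,0.005],[0,0,0]]
    - [[0.002,0,0.01],[0,0,0]]
    - [[0.003,0,0.014],[0,0,0]]
    - [[0.004,0,0.018],[0,0,0]]
    - [[0.004,0,0.018],[0,0,0]]

```text
time_s: 12.9
tcp_pos: [0.6403, 0.0071, 0.1509]
eef_rot: [-179.4, 68.1, 176.0]
contact_force: [-3.5, 1.4, 0.6]
gripper_width: 0.0209
```

```bash
python3 -c "
from h import *
arc(1.5,22,False);lean()"
```

```text
12.9 tcp [0.6403 0.0071 0.1509] F [-3.54  1.4   0.56] w 0.0209 j [  14.1   34.1    9.6   -6.7  -86.4 -107.1]
theta 106.25 rad r 0.1267 off y -0.0001 tilt 21.9 Ftan(on tool) -3.29 Frad -1.66
[[[0.001, -0.0, 0.004], [-0.002, 0.0, 0.005]], [[0.002, -0.0, 0.009], [-0.002, 0.001, 0.005]], [[0.003, -0.0, 0.013], [-0.002, 0.001, 0.005]], [[0.004, -0.0, 0.017], [-0.002, 0.002, 0.005]], [[0.005, -0.0, 0.021], [-0.002, 0.002, 0.005]]]
lean deg 16.91 [ 0.304  -0.0006] 2502 0.67
```

Request:
send_rows:
  plan:
    - [[0.001,0,0.004],[0,0,0]]
    - [[0.002,0,0.008],[0,0,0]]
    - [[0.002,0,0.008],[0,0,0]]
    - [[0.002,0,0.008],[0,0,0]]
    - [[0.002,0,0.008],[0,0,0]]

```text
time_s: 13.5
tcp_pos: [0.6412, 0.0071, 0.1502]
eef_rot: [-179.4, 68.1, 176.0]
contact_force: [-3.8, 1.1, 2.4]
gripper_width: 0.0215
```

```bash
python3 -c "
from h import *
lidstate(st());lidstate(st());lean()"
```

```text
13.5 tcp [0.6412 0.0071 0.1502] F [-3.76  1.12  2.42] w 0.0215 j [  14.1   34.2    9.7   -6.7  -86.4 -107.1]
theta 106.79 rad r 0.1267 off y -0.0001 tilt 21.9 Ftan(on tool) -4.53 Frad -0.31
13.5 tcp [0.6412 0.0071 0.1502] F [-3.76  1.12  2.42] w 0.0215 j [  14.1   34.2    9.7   -6.7  -86.4 -107.1]
theta 106.79 rad r 0.1267 off y -0.0001 tilt 21.9 Ftan(on tool) -4.53 Frad -0.31
lean deg 17.31 [ 0.3117 -0.0005] 2516 0.82
```

Request:
send_rows:
  plan:
    - [[0.001,0,0.004],[0,0,0]]
    - [[0.002,0,0.009],[0,0,0]]
    - [[0.002,0,0.009],[0,0,0]]
    - [[0.002,0,0.009],[0,0,0]]
    - [[0.002,0,0.009],[0,0,0]]
  force: 8

```text
time_s: 14.1
tcp_pos: [0.6422, 0.007, 0.1494]
eef_rot: [-179.4, 68.1, 176.0]
contact_force: [-4.1, 1.6, 3.7]
gripper_width: 0.021
```

```bash
python3 -c "
from h import *
lidstate(st());lean()"
```

```text
14.1 tcp [0.6422 0.007  0.1494] F [-4.05  1.6   3.68] w 0.021 j [  14.    34.4    9.8   -6.6  -86.4 -107. ]
theta 107.36 rad r 0.1267 off y -0.0001 tilt 21.9 Ftan(on tool) -5.54 Frad 0.47
lean deg 17.9 [ 0.3231 -0.0007] 2533 0.71
```

The lid is on its stop: Ftan rose 1.0 → 3.3 → 4.5 → 5.5 N while the angle only crept, which puts roughly 15–20 N on the stop. Releasing and backing off along the fingers.

Request:
send_rows:
  plan:
    - [[0,0,0],[0,0,0]]
    - [[0,0,0],[0,0,0]]
    - [[0,0,0],[0,0,0]]
    - [[0,0,0],[0,0,0]]
    - [[0,0,0],[0,0,0]]
  jaw: 0

```text
time_s: 14.7
tcp_pos: [0.6424, 0.0069, 0.1494]
eef_rot: [-179.3, 68.1, 176.0]
contact_force: [0.2, -0.6, 0.6]
gripper_width: 0.0432
```

Request:
send_rows:
  plan:
    - [[-0.1,0,0],[0,0,0]]
    - [[-0.25,0,0],[0,0,0]]
    - [[-0.45,0,0],[0,0,0]]
    - [[-0.65,0,0],[0,0,0]]
    - [[-0.85,0,0],[0,0,0]]

```text
time_s: 15.2
tcp_pos: [0.6902, 0.0035, 0.2689]
eef_rot: [-179.3, 68.1, 176.0]
contact_force: [0.0, 0.8, 0.1]
gripper_width: 0.0439
```

```bash
python3 -c "
from h import *
st();lean();go([.55,.13,.30],84.5);go([.471,.2565,.2],84.5)"
```

```text
15.2 tcp [0.6902 0.0035 0.2689] F [0.04 0.83 0.1 ] w 0.0439 j [  13.    35.1   26.7   -6.4 -102.5 -107.8]
lean deg 17.75 [ 0.3201 -0.0006] 2536 0.77
shift [ 0.193  0.767 -1.012] turn [ 0.019 -0.478  0.009]
shift [ 1.027  1.567 -1.32 ] turn [ 0.019 -0.478  0.009]
```

Request:
send_rows:
  plan:
    - [[0.03,0.16,-0.2],[0,-0.1,0]]
    - [[0.07,0.31,-0.4],[0,-0.2,0]]
    - [[0.11,0.46,-0.6],[0,-0.3,0]]
    - [[0.15,0.61,-0.8],[0,-0.4,0]]
    - [[0.193,0.767,-1.0],[0.019,-0.478,0.009]]
  jaw: 0.1

```text
time_s: 15.8
tcp_pos: [0.5503, 0.1306, 0.2996]
eef_rot: [23.0, 89.7, 17.5]
contact_force: [1.4, 1.2, 1.4]
gripper_width: 0.0482
```

```bash
python3 -c "
from h import *
st();go([.471,.2565,.16],84.5)"
```

```text
15.8 tcp [0.5503 0.1306 0.2996] F [1.43 1.18 1.42] w 0.0482 j [ 3.320e+01  8.300e+00 -8.700e+00  1.000e-01 -7.270e+01 -1.287e+02]
shift [ 0.93   0.783 -0.611] turn [-0.     0.005 -0.002]
```

Request:
send_rows:
  plan:
    - [[0.18,0.155,-0.12],[0,0,0]]
    - [[0.36,0.31,-0.24],[0,0,0]]
    - [[0.55,0.47,-0.37],[0,0,0]]
    - [[0.74,0.63,-0.49],[0,0,0]]
    - [[0.93,0.783,-0.611],[0,0,0]]

```text
time_s: 16.3
tcp_pos: [0.47, 0.2573, 0.1591]
eef_rot: [28.9, 89.7, 23.4]
contact_force: [0.4, 0.1, -0.3]
gripper_width: 0.0481
```

```bash
cat >> h.py <<'E'
def wproj(p,X):
    K=p['mtx'];T=np.linalg.inv(np.array(p['pose']));c=T[:3,:3]@np.array(X)+T[:3,3];th=np.arctan2(np.hypot(*c[:2]),c[2]);return K[:2,2]+K[0,0]*th*c[:2]/np.hypot(*c[:2])
def wcloud(p):
    K=p['mtx'];z=p['range_z'];u,v=np.meshgrid(np.arange(640),np.arange(400));a=(u-K[0,2])/K[0,0];b=(v-K[1,2])/K[1,1];th=np.hypot(a,b)+1e-9
    t=np.tan(np.minimum(th,1.5));c=np.stack([a/th*t*z,b/th*t*z,z],-1);T=np.array(p['pose']);P=c@T[:3,:3].T+T[:3,3];P[(z<=0)|(th>1.4)]=np.nan;return P
E
python3 -c "
from h import *
st();go([.471,.2565,.024],84.5)
p=r.capture('wrist');P=wcloud(p)
D=r.trace(p,'gauge')
u=np.radians(-5.5);a=np.array([np.cos(u),np.sin(u)])
im=p['color'].copy()
for d in D[:4]:
    q=P[d['mask']];q=q[~np.isnan(q[:,0])];print(round(d['score'],2),np.round(d['uv']),np.median(q,0).round(3))
    g=q[(abs(q[:,0]-.471)<.08)&(abs(q[:,1]-.256)<.03)&(q[:,2]>.006)]
    if len(g)>100:
        rc=cv2.minAreaRect((g[:,:2]*1000).astype(np.float32));print(rc,np.percentile(g[:,2],95))
for X in([.471,.2565,.018],[.471+.055*a[0],.2565+.055*a[1],.007],[.471-.055*a[0],.2565-.055*a[1],.007]):
    v=wproj(p,X);print(v);cv2.circle(im,tuple(int(t) for t in v),3,(255,0,0),1)
cv2.imwrite('pics/w2.png',im[:,:,::-1])"
```

```text
16.3 tcp [0.47   0.2573 0.1591] F [ 0.43  0.14 -0.3 ] w 0.0481 j [  49.8   11.6  -24.     0.2  -54.  -145.4]
shift [ 0.901 -0.007  0.003] turn [ 0.     0.006 -0.003]
0.78 [298.  54.] [0.337 0.251 0.014]
0.77 [316. 191.] [0.465 0.258 0.018]
((468.28338623046875, 257.3556213378906), (18.078235626220703, 109.58070373535156), 84.5033950805664) 0.019904782975026493
0.69 [449. 122.] [0.409 0.387 0.026]
0.57 [ 40. 380.] [ 0.598 -0.049  0.171]
[315.87833993 195.07747031]
[316.04845152 243.05378946]
[315.81314963 135.66782039]
```

View pics/w2.png

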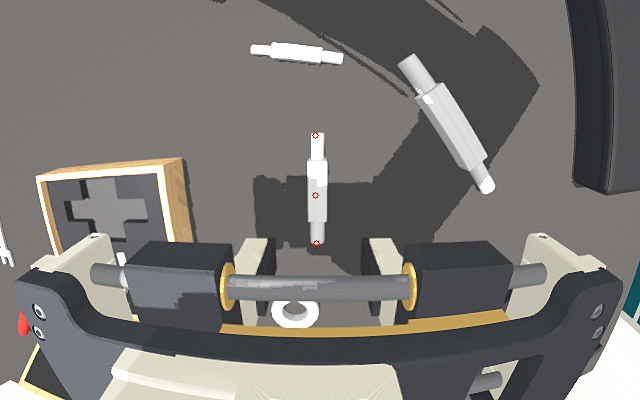

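The middle gauge of the three is at (316,191) in the wrist view. It measures 109.6 mm long, yaw −5.5°, and matches my projected marks. Picking it up.

Request:
send_rows:
  plan:
    - [[0.25,0,0],[0,0,0]]
    - [[0.5,0,0],[0,0,0]]
    - [[0.7,0,0],[0,0,0]]
    - [[0.85,0,0],[0,0,0]]
    - [[0.9,0,0],[0,0,0]]

```text
time_s: 16.9
tcp_pos: [0.467, 0.2554, 0.0193]
eef_rot: [-112.1, 89.7, -117.5]
contact_force: [-3.2, -0.1, 13.4]
gripper_width: 0.0477
```

Request:
send_rows:
  plan:
    - [[0,0,0],[0,0,0]]
    - [[0,0,0],[0,0,0]]
    - [[0,0,0],[0,0,0]]
    - [[0,0,0],[0,0,0]]
    - [[0,0,0],[0,0,0]]
  jaw: -1
  force: 30

```text
time_s: 17.4
tcp_pos: [0.4674, 0.2558, 0.02]
eef_rot: [-106.0, 89.8, -111.4]
contact_force: [-0.7, 0.4, 3.4]
gripper_width: 0.0179
```

```bash
python3 -c "
from h import *
st()"
```

```text
17.4 tcp [0.4674 0.2558 0.02  ] F [-0.69  0.42  3.44] w 0.0179 j [ 4.980e+01  2.230e+01 -3.210e+01  1.000e-01 -3.580e+01 -1.453e+02]
```

Request:
send_rows:
  plan:
    - [[-0.1,0,0],[0,0,0]]
    - [[-0.3,0,0],[0,0,0]]
    - [[-0.55,0,0],[0,0,0]]
    - [[-0.8,0,0],[0,0,0]]
    - [[-1,0,0],[0,0,0]]

```text
time_s: 17.9
tcp_pos: [0.4676, 0.2562, 0.1722]
eef_rot: [-96.9, 89.8, -102.3]
contact_force: [0.4, 0.4, -2.4]
gripper_width: 0.0178
```

Request:
send_rows:
  plan:
    - [[0,-0.1,0],[-0.15,0,0]]
    - [[0,-0.2,0],[-0.3,0,0]]
    - [[0,-0.3,0],[-0.45,0,0]]
    - [[0,-0.4,0],[-0.6,0,0]]
    - [[0,-0.5,0],[-0.75,0,0]]

```text
time_s: 18.4
tcp_pos: [0.4599, 0.1807, 0.1723]
eef_rot: [-141.8, 89.8, -113.2]
contact_force: [0.4, 0.4, -2.0]
gripper_width: 0.0174
```

```bash
python3 -c "
from h import *
st();go([.463,.0215,.18],175.4);go([.463,.1,.18],150)"
```

```text
18.4 tcp [0.4599 0.1807 0.1723] F [ 0.35  0.42 -2.03] w 0.0174 j [ 4.430e+01  7.200e+00 -2.760e+01  1.000e-01 -5.540e+01 -1.058e+02]
shift [-0.049 -0.941 -0.491] turn [-1.262e+00 -4.000e-03  1.000e-03]
shift [-0.05  -0.482 -0.24 ] turn [-0.697 -0.003  0.001]
```

Request:
send_rows:
  plan:
    - [[-0.01,-0.1,-0.05],[-0.14,0,0]]
    - [[-0.02,-0.2,-0.1],[-0.28,0,0]]
    - [[-0.03,-0.3,-0.15],[-0.42,0,0]]
    - [[-0.04,-0.4,-0.2],[-0.56,0,0]]
    - [[-0.05,-0.482,-0.24],[-0.697,0,0]]

```text
time_s: 18.9
tcp_pos: [0.4624, 0.099, 0.1799]
eef_rot: [177.2, 89.8, -122.6]
contact_force: [0.4, -0.6, -1.7]
gripper_width: 0.0179
```

```bash
python3 -c "
from h import *
st();go([.463,.0215,.18],175.4)"
```

```text
18.9 tcp [0.4624 0.099  0.1799] F [ 0.37 -0.64 -1.69] w 0.0179 j [ 36.1   4.7 -29.4   0.1 -56.1 -65.9]
shift [ 0.001 -0.26  -0.446] turn [-0.559 -0.004 -0.001]
```

```bash
python3 - <<'E'
from h import *
O=H-.085*cx; O[2]=0; cy=np.array([-cx[1],cx[0],0]); print("case origin",O)
for n in("scene","wrist"):
    p=r.capture(n);P=(cloud if n=="scene" else wcloud)(p)
    zb=0
    q=P-O;X=q@cx;Y=q@cy;Z=P[...,2]
    rim=(abs(X)<.085)&(abs(Y)<.105)&(Z>.038)&(Z<.052);ins=(abs(X)<.055)&(abs(Y)<.085)&(Z<.042)
    print(n,"rim X",np.percentile(X[rim],[1,99]).round(4) if rim.sum() else 0,"Y",np.percentile(Y[rim],[1,99]).round(4) if rim.sum() else 0,rim.sum(),"insert z",np.percentile(Z[ins],[5,25,50,75,95]).round(4) if ins.sum() else 0)
    med=np.nanpercentile(Z[ins],75) if ins.sum() else .034
    sl=ins&(Z<med-.007)
    if sl.sum()>20:
        for nm,c in(("core",abs(Y)<.02),("ends",abs(Y)>.03)):
            m=sl&c
            if m.sum()>5: print(nm,"X",np.percentile(X[m],[3,50,97]).round(4),"Y",np.percentile(Y[m],[1,99]).round(4),m.sum())
    im=p["color"].copy()
    L=lambda x,y:O+x*cx+y*cy+.034*ez
    f=proj if n=="scene" else wproj
    pts=[L(x,y) for x,y in((-.031,-.062),(-.031,-.027),(-.054,-.027),(-.054,.027),(-.031,.027),(-.031,.062),(-.005,.062),(-.005,.027),(.018,.027),(.018,-.027),(-.005,-.027),(-.005,-.062))]
    cv2.polylines(im,[np.array([f(p,v) for v in pts]).round().astype(np.int32)],True,(255,0,0),1)
    cr=im[120:290,200:430] if n=="scene" else im[:, :400]
    cv2.imwrite(f"pics/{n}3.png",cv2.resize(cr,None,fx=3 if n=="scene" else 1.5,fy=3 if n=="scene" else 1.5,interpolation=cv2.INTER_CUBIC)[:,:,::-1])
E
```

```text
case origin [0.48099113 0.01998928 0.        ]
scene rim X [-0.0673  0.0498] Y [-0.0949  0.0947] 413 insert z [0.0202 0.0242 0.0324 0.0341 0.0363]
core X [-0.053  -0.0228  0.0075] Y [-0.0196  0.0194] 347
ends X [-0.034  -0.0246 -0.0141] Y [-0.0618  0.0606] 186
wrist rim X [-0.0672  0.0838] Y [-0.094   0.0949] 5710 insert z [0.0228 0.0241 0.0346 0.0354 0.0363]
core X [-0.0529 -0.0199  0.0146] Y [-0.0196  0.0196] 3042
ends X [-0.0313 -0.0183 -0.0076] Y [-0.0615  0.0623] 1579
```

View pics/scene3.png

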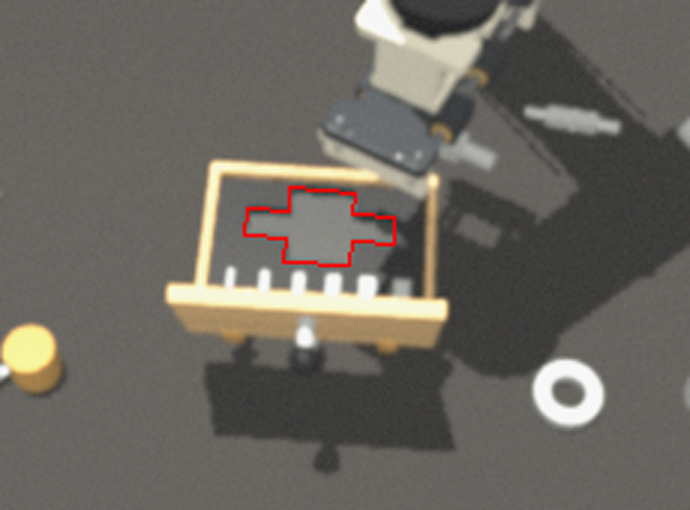

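View pics/wrist3.png

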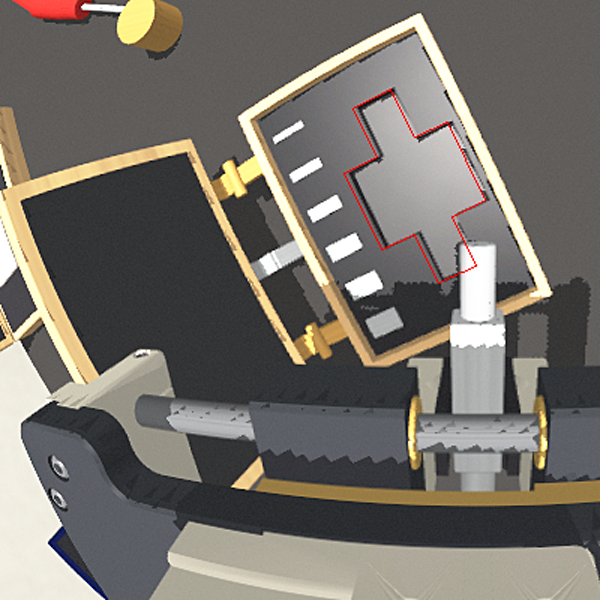

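The open case matches the model outline. From the wrist depth, the slot centre is at about (0.4618, 0.022). Moving over it.

Request:
send_rows:
  plan:
    - [[0,-0.06,-0.09],[-0.12,0,0]]
    - [[0,-0.12,-0.18],[-0.24,0,0]]
    - [[0,-0.18,-0.27],[-0.36,0,0]]
    - [[0,-0.24,-0.36],[-0.48,0,0]]
    - [[0.001,-0.253,-0.45],[-0.559,-0.004,0]]

```text
time_s: 19.5
tcp_pos: [0.4619, 0.0209, 0.1799]
eef_rot: [77.3, 90.0, 162.6]
contact_force: [0.7, 1.0, -1.7]
gripper_width: 0.0179
```

```bash
python3 - <<'E'
from h import *
st();go([.4618,.0207,.060],175.4)
O=H-.0862*cx; O[2]=0; cy=np.array([-cx[1],cx[0],0])
p=r.capture("wrist");P=wcloud(p);q=P-O;X=q@cx;Y=q@cy;Z=P[...,2]
g=(Z>.13)&(Z<.185)&(abs(X+.018)<.012)&(abs(Y)<.08)
print(g.sum(),"gauge X",np.percentile(X[g],[2,50,98]).round(4),"Y",np.percentile(Y[g],[.5,99.5]).round(4),"ztop",np.percentile(Z[g],[50,95]).round(4))
p=r.capture("scene");P=cloud(p);q=P-O;X=q@cx;Y=q@cy;Z=P[...,2]
g=(Z>.13)&(Z<.19)&(abs(X+.018)<.015)&(abs(Y)>.03)&(abs(Y)<.08);print(g.sum(),np.percentile(Y[g],[1,99]).round(4) if g.sum() else 0)
p=lean();P=cloud(p);q=P-O;X=q@cx;Y=q@cy;Z=P[...,2]
g=(Z>.13)&(Z<.19)&(abs(X+.018)<.015)&(abs(Y)>.03)&(abs(Y)<.08);print(g.sum(),np.percentile(Y[g],[1,99]).round(4) if g.sum() else 0)
E
```

```text
19.5 tcp [0.4619 0.0209 0.1799] F [ 0.72  0.99 -1.71] w 0.0179 j [ 27.1   3.6 -30.6  -0.  -55.9 -31.8]
shift [ 0.8   -0.    -0.002] turn [-0.003  0.    -0.001]
4537 gauge X [-0.0276 -0.0185 -0.0084] Y [-0.0533  0.0427] ztop [0.1784 0.1799]
60 [-0.0547  0.0541]
lean deg 17.7 [ 0.3191 -0.0005] 2421 0.72
89 [-0.048   0.0556]
```

Request:
send_rows:
  plan:
    - [[0.2,0,0],[0,0,0]]
    - [[0.4,0,0],[0,0,0]]
    - [[0.6,0,0],[0,0,0]]
    - [[0.72,0,0],[0,0,0]]
    - [[0.77,0,0],[0,0,0]]

```text
time_s: 20.2
tcp_pos: [0.4608, 0.0218, 0.0629]
eef_rot: [108.8, 89.8, -166.3]
contact_force: [0.2, 0.6, -1.7]
gripper_width: 0.0176
```

Request:
send_rows:
  plan:
    - [[0.02,0,0],[0,0,0]]
    - [[0.04,0,0],[0,0,0]]
    - [[0.06,0,0],[0,0,0]]
    - [[0.08,0,0],[0,0,0]]
    - [[0.08,0,0],[0,0,0]]

```text
time_s: 20.7
tcp_pos: [0.4609, 0.0218, 0.051]
eef_rot: [106.7, 89.8, -168.4]
contact_force: [-1.2, -0.6, -2.1]
gripper_width: 0.0179
```

```bash
python3 -c "
from h import *
st();go([.4618,.0207,.043],175.4)"
```

```text
20.7 tcp [0.4609 0.0218 0.051 ] F [-1.2  -0.61 -2.13] w 0.0179 j [ 27.2  13.9 -39.5  -0.1 -36.7 -32.2]
shift [ 0.053 -0.007 -0.006] turn [-0.01  -0.001 -0.004]
```

Request:
send_rows:
  plan:
    - [[0.012,-0.003,-0.004],[0,0,0]]
    - [[0.024,-0.006,-0.006],[0,0,0]]
    - [[0.036,-0.006,-0.006],[0,0,0]]
    - [[0.044,-0.006,-0.006],[0,0,0]]
    - [[0.044,-0.006,-0.006],[0,0,0]]

```text
time_s: 21.2
tcp_pos: [0.4616, 0.0207, 0.0442]
eef_rot: [107.9, 89.8, -167.1]
contact_force: [0.2, -0.3, -1.7]
gripper_width: 0.018
```

Request:
send_rows:
  plan:
    - [[0.004,0,0],[0,0,0]]
    - [[0.008,0,0],[0,0,0]]
    - [[0.008,0,0],[0,0,0]]
    - [[0.008,0,0],[0,0,0]]
    - [[0.008,0,0],[0,0,0]]

```text
time_s: 21.7
tcp_pos: [0.4616, 0.0207, 0.043]
eef_rot: [108.2, 89.8, -166.9]
contact_force: [-0.5, 0.2, -2.2]
gripper_width: 0.018
```

Request:
send_rows:
  plan:
    - [[0.003,0,0],[0,0,0]]
    - [[0.006,0,0],[0,0,0]]
    - [[0.006,0,0],[0,0,0]]
    - [[0.006,0,0],[0,0,0]]
    - [[0.006,0,0],[0,0,0]]

```text
time_s: 22.2
tcp_pos: [0.4616, 0.0207, 0.0421]
eef_rot: [108.1, 89.8, -167.0]
contact_force: [0.0, 0.0, -2.1]
gripper_width: 0.0175
```

Request:
send_rows:
  plan:
    - [[0.003,0,0],[0,0,0]]
    - [[0.005,0,0],[0,0,0]]
    - [[0.005,0,0],[0,0,0]]
    - [[0.005,0,0],[0,0,0]]
    - [[0.005,0,0],[0,0,0]]

```text
time_s: 22.7
tcp_pos: [0.4616, 0.0207, 0.042]
eef_rot: [109.3, 89.8, -165.8]
contact_force: [-3.7, 0.7, 6.1]
gripper_width: 0.0174
```

Contact: Fz went from −2 to +6 N at TCP z = 0.042, which is what's expected for a gauge on the slot floor. Letting go.

Request:
send_rows:
  plan:
    - [[0,0,0],[0,0,0]]
    - [[0,0,0],[0,0,0]]
    - [[0,0,0],[0,0,0]]
    - [[0,0,0],[0,0,0]]
    - [[0,0,0],[0,0,0]]
  jaw: -0.36

```text
time_s: 23.2
tcp_pos: [0.4616, 0.0207, 0.0419]
eef_rot: [109.6, 89.8, -165.5]
contact_force: [-0.3, -0.6, -0.5]
gripper_width: 0.0278
```

Request:
send_rows:
  plan:
    - [[-0.05,0,0],[0,0,0]]
    - [[-0.15,0,0],[0,0,0]]
    - [[-0.35,0,0],[0,0,0]]
    - [[-0.65,0,0],[0,0,0]]
    - [[-0.95,0,0],[0,0,0]]

```text
time_s: 23.7
tcp_pos: [0.4614, 0.0205, 0.1863]
eef_rot: [113.9, 89.8, -161.1]
contact_force: [1.4, 0.5, -0.7]
gripper_width: 0.028
```

Request:
send_rows:
  plan:
    - [[-0.2,0.2,0],[0,0,0]]
    - [[-0.4,0.4,0],[0,0,0]]
    - [[-0.5,0.5,0],[0,0,0]]
    - [[-0.5,0.5,0],[0,0,0]]
    - [[-0.5,0.5,0],[0,0,0]]

```text
time_s: 24.2
tcp_pos: [0.387, 0.0274, 0.262]
eef_rot: [97.4, 89.9, -177.6]
contact_force: [-0.2, -0.2, -0.6]
gripper_width: 0.0278
```

```bash
python3 - <<'E'
from h import *
st();lean()
O=H-.0862*cx; O[2]=0; cy=np.array([-cx[1],cx[0],0])
for n in("scene","wrist","side"):
    p=r.capture(n);P=(wcloud if n=="wrist" else cloud)(p)
    for d in r.trace(p,"gauge")[:5]:
        q=P[d["mask"]];q=q[~np.isnan(q[:,0])]
        if len(q)<30: continue
        print(n,round(d["score"],2),np.round(d["uv"]),"med",np.median(q,0).round(3))
        L=np.c_[(q-O)@cx,(q-O)@cy,q[:,2]]
        g=L[(abs(L[:,0]+.018)<.02)&(abs(L[:,1])<.07)&(L[:,2]<.06)&(L[:,2]>.028)]
        if len(g)>50:print("   in case: X",np.percentile(g[:,0],[2,98]).round(4),"Y",np.percentile(g[:,1],[1,99]).round(4),"Z by Y",[round(float(np.percentile(g[m,2],90)),4) for m in(g[:,1]<-.035,abs(g[:,1])<.02,g[:,1]>.035) if m.sum()])
    if n=="wrist":cv2.imwrite("pics/w5.png",p["color"][:,:,::-1])
E
```

```text
24.2 tcp [0.387  0.0274 0.262 ] F [-0.24 -0.17 -0.57] w 0.0278 j [ 33.6  -8.8 -30.6  -0.1 -68.3 -38.6]
lean deg 17.76 [ 0.3204 -0.0005] 2545 0.69
scene 0.79 [450. 183.] med [0.422 0.392 0.022]
scene 0.73 [394. 158.] med [0.341 0.253 0.011]
scene 0.66 [310. 195.] med [0.466 0.026 0.037]
   in case: X [-0.0255 -0.0082] Y [-0.0488  0.0524] Z by Y [0.0372, 0.041, 0.0382]
wrist 0.82 [257. 174.] med [0.46 0.02 0.04]
   in case: X [-0.0278 -0.0109] Y [-0.0519  0.0545] Z by Y [0.0382, 0.0419, 0.0392]
side 0.65 [375. 312.] med [0.34  0.251 0.015]
side 0.59 [323. 373.] med [0.417 0.395 0.025]
side 0.55 [334. 210.] med [0.464 0.035 0.04 ]
   in case: X [-0.0249 -0.0076] Y [-0.0514  0.057 ] Z by Y [0.0406, 0.0438, 0.0407]
side 0.17 [304. 191.] med [0.535 0.027 0.044]
   in case: X [-0.0376  0.0016] Y [-0.0698  0.0695] Z by Y [0.0381, 0.0406, 0.0385]
```

View pics/w5.png

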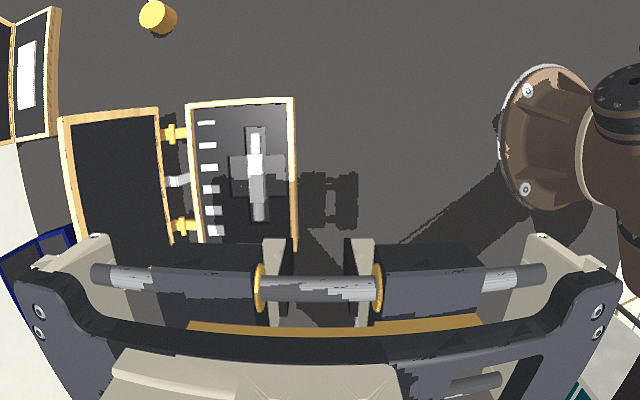

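The gauge lies flat in the slot at (257,174) in the wrist view: handle top about 40 mm, both ends level. The lid still leans at 17.8° past upright and the robot is clear. Handing in.

```bash
python3 -c "
from plant import r
print(r.close_job())"
```

```text
the job is handed in; nothing more can be done
None
```

The lid is open on its stop screw and the middle-sized plug gauge is lying flat in its slot. I handed the job in at about 24 s of the 72 s allowed.

- **Lid:** I swung it open by the knob and eased it on in small steps until the push at the knob rose from about 1 N to 5.5 N while the angle only crept. That puts an estimated 15–20 N on the stop, against the 8 N needed and the 45 N limit; this comes from the wrist force, which is noisy by about 1 N. After I let go, the lid stayed at about 107.7° (1.88 rad) in every later check.
- **Gauge:** I took the 110 mm one of the three look-alikes, lowered it until it touched the slot floor, opened the fingers to 28 mm and lifted away. The last check from all three cameras showed the handle top about 40–44 mm above the bench (40 expected), both ends level to within 1 mm, and the gauge centred in the slot.
- **Off plan:** The fingertips touched the bench with about 13 N while picking up the gauge (the limit is 40 N).
- **Other things:** The two other gauges showed within a few mm of where they started. I did not measure the wrench, ring, bottle, driver and weight again, but the arm never went near them.

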